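Pack and bar the emergency food chest

TASK

Draw the locking rod out of the green food chest and lay it aside, then put every small food tin into the chest. Lower the lid onto its two pegs until it sits flat on the chest all round, and slide the rod back from the same side as before, through the lug, the three eyes on the lid and the far lug, until its red handle is up against the lug. Let go of everything, and leave the other things on the table where they are.

Things in the scene. Friction and masses are not known exactly. Their poses are not given: they have to be found in the camera images.
- chest: Green open-topped steel chest, fixed: 200 mm (x) by 156 mm (y), rim 80 mm high, walls and floor 6 mm thick. Origin: centre of underside, z up. Outside each long wall a steel lug, 10 mm thick, 36 mm wide, top 116 mm high, has a 16 mm eye; both eyes on one axis along y, x = 0, 102 mm high. Inside, a cross divider (3 mm thick, top 38 mm high) along x = 0 and y = 0 makes four bays, each for one tin.
- ear_near (a point): Centre of the eye on the outer face of the chest's +y lug (chest frame 0, +88, 102 mm), where the rod goes in.
- ear_far (a point): Centre of the eye on the outer face of the chest's -y lug (chest frame 0, -88, 102 mm), where the rod's tip comes out.
- peg (a point): Foot, at rim height, of one of the chest's two lid pegs (chest frame +86, +61, 80 mm; the other is opposite, at -86, -61). Steel, 10 mm thick, 19 mm high, tapered over the top 9 mm, on a 22 mm gusset in the chest's corner.
- lid: Loose green lid, 0.4 kg, flat on the table, right side up: plate 200 mm (x) by 150 mm (y) by 8 mm. Origin: centre of underside, z up. Peg holes 12.5 mm wide at (+86, +61) and (-86, -61) mm; fits either way round. Three steel blocks on top with 16 mm eyes in line along y, x = 0, eye axis 22 mm above the underside. Seated: origin 80 mm above the chest's, 3 mm from either lug, eyes in line with the lugs'.
- lid_grip (a point): Point in the lid's middle block, the lifting grip, 43 mm above the lid's underside. The block is 28 mm wide (lid x, take it across this), 44 mm long (y), top 52 mm above the underside. The other two blocks are 28 by 16 mm at y = +55 and -55 mm, tops 34 mm above the underside.
- rod: Locking rod, 0.16 kg: round steel shaft 12 mm thick, 198 mm long, red square handle 24 x 24 x 60 mm. Origin: on the axis at the shoulder where shaft meets handle; shaft to the rod's -y, handle to +y. Starts loose in both lug eyes, across the open mouth, handle at the chest's +y side. Fully home the shoulder touches the +y lug (origin at chest y = 88 mm), tip 22 mm out of the far lug.
- rod_tip (a point): End of the rod's tip, 198 mm from the shoulder, tapered over its last 12 mm to 5 mm. On a flat surface the tip sinks 6 mm, as the handle is thicker than the shaft.
- rod_grip (a point): Middle of the rod's red handle, on the axis, 30 mm from the shoulder.
- leaflet: Folded paper leaflet, blue and white, 110 mm (x) by 297 mm (y) by 2 mm, flat on the table and fixed; nothing lies on it, so the rod can be laid along it. Origin: centre of its underside.
- tin1: Small food tin with orange label, 54 mm across, 66 mm high, about 0.2 kg, starting upright on the table (may be absent). Origin: centre of its underside; z along its axis.
- tin2: Small food tin with green label, 54 mm across, 66 mm high, about 0.2 kg, starting upright on the table (may be absent). Origin: centre of its underside; z along its axis.
- tin3: Small food tin with yellow label, 54 mm across, 66 mm high, about 0.2 kg, starting upright on the table (may be absent). Origin: centre of its underside; z along its axis.
- tin4: Small food tin with blue label, 54 mm across, 66 mm high, about 0.2 kg, starting upright on the table (may be absent). Origin: centre of its underside; z along its axis.
- sanitiser: Bystander, to be left where it is: clear hand-sanitiser bottle with white pump, 60 mm across, 173 mm high. Origin: centre of its underside.
- baby_bottle: Bystander, to be left where it is: baby bottle with blue top, 60 mm across, 183 mm high. Origin: centre of its underside.
- toilet_roll: Bystander, to be left where it is: white toilet roll standing on end, 106 mm across, 100 mm high. Origin: centre of its underside.
- dust_mask: Bystander, to be left where it is: white dome-shaped dust mask, 120 mm across, 50 mm high. Origin: centre of its underside.
- power_bank: Bystander, to be left where it is: black power bank, 60 x 110 x 22 mm. Origin: centre of its underside.
- mug: Bystander, to be left where it is: blue mug, 80 mm across, 92 mm high, handle to its +y. Origin: centre of its underside.
Not all that is in view belongs to the job. Leave any black or turquoise look-alike of the tin2 alone.

How it is judged:
By the outcome, as a careful person would: the job done as asked, in the order asked, and still so for the second after the job is handed in, with the robot touching nothing.
Of tin1, tin2, tin3, tin4 only 3 to 4 are there at a start; the rules pass over those that are not, and their reading is None.
At some moment in a run one of tin1, tin2, tin3, tin4, lid may be knocked a few centimetres aside while the robot is not near it.
It also fails if it takes over 208 s, if anything falls off the work surface, if the arm or the gripper's body presses on something with over 40 N, if the wrist force passes 120 N, or if a joint passes its speed limit or range.

ROBOT

A 7-joint arm with a two-finger parallel gripper is mounted at the origin on the work surface. World frame = base frame: x ahead of the robot, y to its left, z up, the work surface at z = 0. Lengths are in m, angles in rad, forces in N, time in s.
With the tool pointing down it reaches from about 0.4 to 0.875 m from the base axis. Payload 19.3 kg.
Tool frame: the origin (TCP) lies midway between the tips of the shut fingers; the grasp point (between the pads) lies bot.tcp_to_grasp behind it (bot.tcp_to_grasp is the distance from the TCP to the grasp point, in m); z points along the fingers, y is the line along which they close (so a half turn about z gives the same grasp; the last joint's range is limited). The gripper opens to 85 mm and grips with 20 to 120 N. Pads are 22 mm wide; open, the fingers measure 114 mm over their backs; the gripper's body (76 mm by 85 mm) begins 54 mm behind the grasp point. The pads swing forward as they close: fully open they stand 13 mm farther back than shut.
Start: joints at [-0.07, 0.521, -0.036, 1.599, 0.021, 1.021, -0.113], TCP at [0.625, -0, 0.231] pointing down, gripper open.
Joint ranges: [-2.91, 2.91], [-0.3, 2.13], [-1.5, 1.42], [0.17, 2.43], [-1.26, 4.41], [0.16, 1.93], [-2.52, 2.52]. Speed limits (rad/s): [1.89, 1.89, 2.39, 2.39, 3.01, 3.01, 3.01].

INTERFACE

Orientations are given as [roll, pitch, yaw] about the fixed x, y, z axes, in that order (R = Rz(yaw) Ry(pitch) Rx(roll)).
In Python, from workcell import observe, imaging, bot gives the robot as it stands.
- The arm moves only by the tool send_rows, never from a script. Its argument "plan" is text: rows parted by semicolons, each of 7 numbers parted by spaces: the shift along the tool's x, y, z in m, then the turn, a rotation vector about the tool's x, y, z in degrees, then the finger opening in m, from 0 to 0.0854. In form: dx dy dz rx ry rz claw; .... A call has 1 to 10 rows; each row is the pose to reach, as a shift and turn from the pose commanded when the call began, along the tool's axes at that moment; what a row does not reach only later rows make up. A row lasts 1/12 s, in which the tool goes at most 41.7 mm and 7.16 degrees, less where a joint would pass 70% of its speed; a pose out of reach is approached as far as the arm can. A call with a gripper value outside its range is refused whole. The fingers move at their own pace and stop on an object; "grip_force" is the grip in N (left out, the last holds). Time passes only in rows, so rows that repeat a pose let the fingers close. It gives the time, the measured TCP pose, the force, the opening and the grip force at its end, in the units of the state.
- observe(): the state, without advancing time (a new reading comes with each control period).
- imaging.grab_frame(name): name is "scene" or "side" or "wrist"; returns a dict with "color" (420x560x3 uint8, red, green, blue), "fx", "fy", "cx", "cy" (pixels), "eye" and "orientation" of the camera in the world; the wrist camera has in their place "tool_from_camera" (4x4, takes a point from camera to tool coordinates, whose origin is the TCP and whose axes are the flange's). Camera axes: x right, y down, z forward; pixel columns grow to the right and rows downward; lengths in m; the calibration is good to about 2 mm. A picture is of the moment at which its call begins: read the wrist's pose just before it. There is no depth.
- bot.job_done(): hands the job in; it is judged then, once.
The state is a dict: "clock": time; "qpos": joint angles; "qd": joint speeds; "joint_efforts": joint torques, N m; "position": TCP position; "tool_rot": TCP orientation; "force": force on the tool from outside, world axes, zero at the start; "moment": the same for the moment, N m; "grip_width": finger opening in m; "finger_force": force on a finger pad.
Only numpy, scipy, OpenCV 4.12 (cv2) and the standard library are available. Lean on these libraries where they do the work, as an engineer would, in place of code of your own. Each camera call takes 0.05 s, during which the arm holds its last target. There are 200 camera calls.

## Working session

There is one attempt and no reset: what is moved stays moved. The work goes in short steps, Python scripts to look and compute and a tool call to move; the robot and the scene stay as the last step left them, time stands still between calls to the robot, and variables do not carry over. Pictures are saved under pics/ and viewed, at most 14 in all, crops included, and the job is handed in when it is done.

Besides the shell and the picture viewer there is one more tool, called as name(argument=value, ...) on one line, values as JSON. send_rows: Moves the arm, as the interface text tells. Its arguments: {"type":"object","properties":{"plan":{"type":"string"},"grip_force":{"type":"number"}},"required":["plan"]}

```bash
mkdir -p pics; ls
cat > h.py <<'E'
import numpy as np, cv2
from workcell import observe, imaging, bot
from scipy.spatial.transform import Rotation as R
def save(n,f): cv2.imwrite(f'pics/{f}.png', cv2.cvtColor(n['color'],cv2.COLOR_RGB2BGR))
E
python3 - <<'E'
from h import *
s=observe();print({k:np.round(v,3) for k,v in s.items()});print(bot.tcp_to_grasp)
a=imaging.grab_frame("scene");b=imaging.grab_frame("side");w=imaging.grab_frame("wrist")
import pickle;pickle.dump((a,b,w,s),open('f0.pkl','wb'))
for x in(a,b,w):print({k:np.round(v,4) for k,v in x.items() if k!='color'})
im=np.hstack([a['color'],b['color']])
save(a,'scene0');save(b,'side0')
E
```

```text
pics
{'clock': np.float64(0.0), 'qpos': array([-0.07 ,  0.522, -0.036,  1.6  ,  0.021,  1.021, -0.113]), 'qd': array([-0.002, -0.001, -0.   , -0.001,  0.   ,  0.001, -0.   ]), 'joint_efforts': array([-4.0000e-03, -9.2711e+01,  1.9780e+00, -3.6993e+01,  1.8000e-02,
        8.0000e-03, -0.0000e+00]), 'position': array([ 0.625, -0.   ,  0.231]), 'tool_rot': array([-3.14 ,  0.   ,  1.571]), 'force': array([ 0.386, -0.158, -0.922]), 'moment': array([-0.002,  0.073,  0.003]), 'finger_force': np.float64(0.0), 'grip_width': np.float64(0.085)}
0.0187
{'fx': np.float64(394.9913), 'fy': np.float64(394.9913), 'cx': np.float64(278.9), 'cy': np.float64(206.9147), 'eye': array([1.1548, 0.0176, 0.9657]), 'orientation': array([-2.4974,  0.0108,  1.5372])}
{'fx': np.float64(391.4897), 'fy': np.float64(391.4897), 'cx': np.float64(279.8987), 'cy': np.float64(214.318), 'eye': array([0.1268, 0.7819, 0.811 ]), 'orientation': array([-2.2623, -0.0042, -2.6482])}
{'fx': np.float64(355.3974), 'fy': np.float64(355.3974), 'cx': np.float64(277.8807), 'cy': np.float64(210.0659), 'tool_from_camera': array([[ 5.000e-04, -9.447e-01, -3.279e-01,  8.510e-02],
       [ 1.000e+00,  4.000e-04,  5.000e-04,  1.000e-04],
       [-3.000e-04, -3.279e-01,  9.447e-01, -1.413e-01],
       [ 0.000e+00,  0.000e+00,  0.000e+00,  1.000e+00]])}
```

View pics/scene0.png

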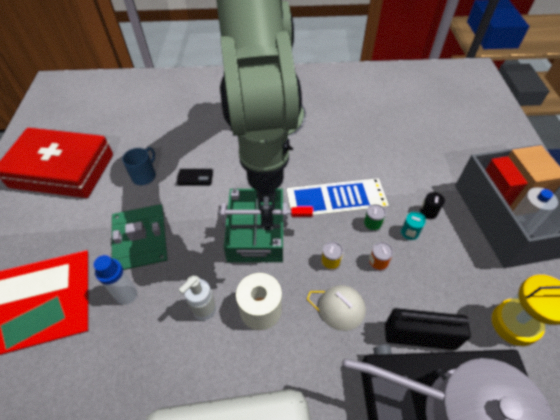

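View pics/side0.png

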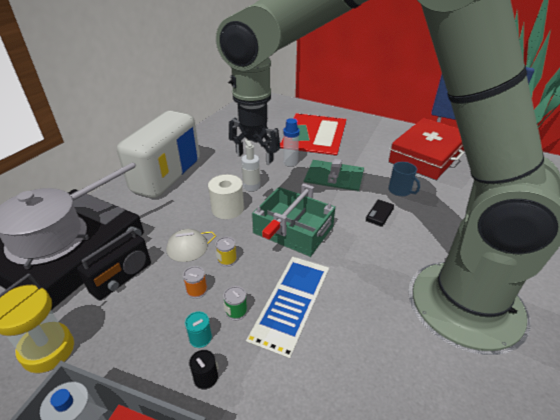

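The scene view shows the chest at about (254,225), with the red handle at (302,211), and the lid at (138,236). The leaflet is at (338,197), with yellow at (331,256) and orange at (380,257).
Candidates for tin2 are green (374,218), turquoise (413,225) and black (432,205). I choose green (374,218). No blue tin is visible.

```bash
cat >> h.py <<'E'
def cam(f,s=None):
    if 'eye' in f: return R.from_euler('xyz',f['orientation']).as_matrix(), np.array(f['eye'])
    T=np.array(f['tool_from_camera']); Rt=R.from_euler('xyz',s['tool_rot']).as_matrix()
    return Rt@T[:3,:3], Rt@T[:3,3]+np.array(s['position'])
def hit(f,uv,z,s=None):
    M,e=cam(f,s); d=M@np.array([(uv[0]-f['cx'])/f['fx'],(uv[1]-f['cy'])/f['fy'],1.]); return e+d*(z-e[2])/d[2]
def proj(f,P,s=None):
    M,e=cam(f,s); p=(np.atleast_2d(P)-e)@M; return np.c_[p[:,0]/p[:,2]*f['fx']+f['cx'],p[:,1]/p[:,2]*f['fy']+f['cy']]
def crop(f,box,k,name,marks=(),s=None):
    x0,y0,x1,y1=box; im=cv2.cvtColor(f['color'],cv2.COLOR_RGB2BGR)[y0:y1,x0:x1]
    im=cv2.resize(im,None,fx=k,fy=k,interpolation=cv2.INTER_CUBIC)
    for p in marks:
        u=((proj(f,p,s)-[x0,y0]+.5)*k); cv2.polylines(im,[u.astype(np.int32)],False,(255,0,255),1)
    cv2.imwrite(f'pics/{name}.png',im)
E
python3 - <<'E'
from h import *
import pickle
a,b,w,s=pickle.load(open('f0.pkl','rb'))
for n,uv,z in [('green',(375,212),.066),('yel',(331,250),.066),('or',(381,251),.066),('handle',(302,211),.102),('lidblk',(138,229),.05),('chestTL',(230,190),.08),('chestTR',(284,192),.08),('BL',(226,262),.08),('BR',(283,262),.08),('leafC',(338,197),.002)]:
  print(n,hit(a,uv,z).round(3))
for n,uv,z in [('green',(236,294),.066),('yel',(227,242),.066),('or',(195,275),.066),('handle',(271,228),.102),('lidblk',(335,167),.05)]:
  print('side',n,hit(b,uv,z).round(3))
crop(a,(95,160,455,285),2.2,'sc1'); 
cv2.imwrite('pics/w0.png',cv2.cvtColor(w['color'],cv2.COLOR_RGB2BGR))
i=cv2.imread('pics/sc1.png');j=cv2.resize(cv2.imread('pics/w0.png'),(400,300));c=np.zeros((580,800,3),np.uint8);c[:i.shape[0],:i.shape[1]]=i[:, :800];c[280:580,:400]=j
bb=cv2.cvtColor(b['color'],cv2.COLOR_RGB2BGR)[175:315,175:375];c[280:560,400:800]=cv2.resize(bb,(400,280));cv2.imwrite('pics/mix.png',c)
E
```

```text
green [0.508 0.3   0.066]
yel [0.626 0.163 0.066]
or [0.635 0.293 0.066]
handle [0.523 0.092 0.102]
lidblk [ 0.528 -0.365  0.05 ]
chestTL [ 0.422 -0.109  0.08 ]
chestTR [0.436 0.047 0.08 ]
BL [ 0.659 -0.11   0.08 ]
BR [0.665 0.035 0.08 ]
leafC [0.4   0.216 0.002]
side green [0.501 0.301 0.066]
side yel [0.621 0.162 0.066]
side or [0.624 0.3   0.066]
side handle [0.523 0.089 0.102]
side lidblk [ 0.512 -0.357  0.05 ]
```

View pics/mix.png

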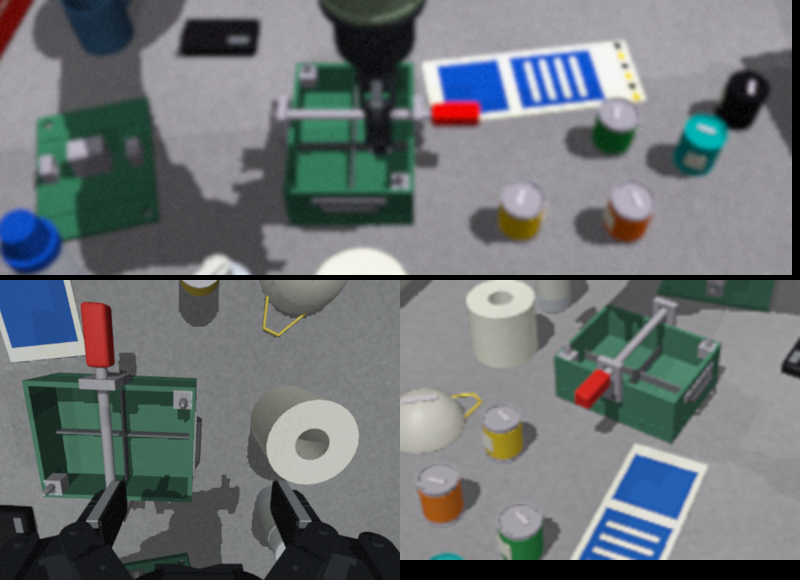

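The mix view shows the chest nearly axis-aligned, with the rod axis along y and its handle on +y. The green tin is at (615,125), next to the turquoise (700,145) and black (745,100) look-alikes, so the choice is confirmed. I'll move over the chest for a close view.

send_rows(plan="0.01 -0.035 0 0 0 0 0.085;0.03 -0.07 0 0 0 0 0.085;0.03 -0.1 0 0 0 0 0.085;0.03 -0.1 0 0 0 0 0.085;0.03 -0.1 0 0 0 0 0.085")

```text
clock: 0.57
position: [0.5242, 0.0301, 0.2317]
tool_rot: [3.141, 0.0, 1.571]
force: [0.0, 0.0, -0.6]
grip_width: 0.0849
finger_force: 0.0
```

Run:
```python
from h import *
import pickle
s=observe();w=imaging.grab_frame("wrist");a=imaging.grab_frame("scene");pickle.dump((w,s,a),open('f1.pkl','wb'))
print(s['position'],s['tool_rot'])
crop(w,(80,0,480,300),2,'w1')
```

```text
[0.52419097 0.03011427 0.23174057] [3.14129405e+00 5.56236094e-05 1.57144559e+00]
```

View pics/w1.png

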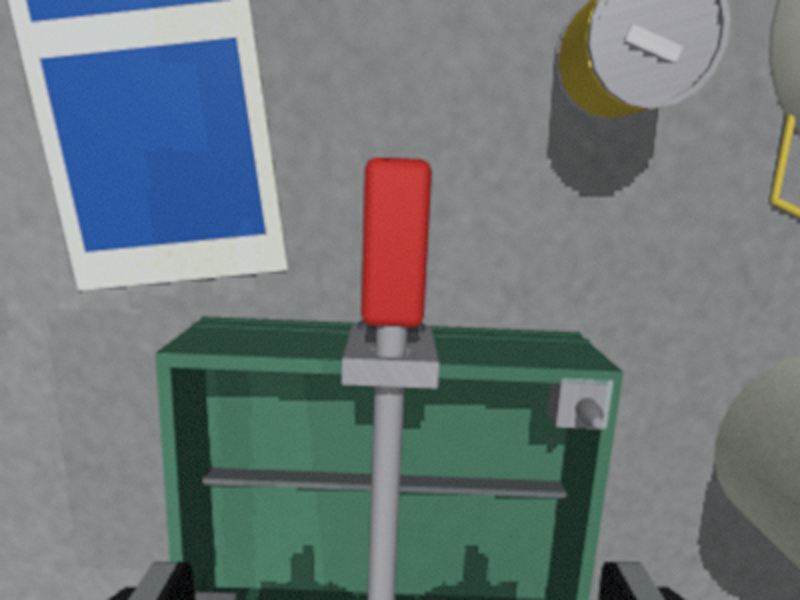

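```bash
cat >> h.py <<'E'
from scipy.optimize import least_squares
def fit(obs,x0,z0=0.):
    """obs: list of (frame,state,model points Nx3,pixels Nx2); pose x,y,yaw"""
    def pts(p,m): return R.from_euler('z',p[2]).apply(m)+[p[0],p[1],z0]
    r=least_squares(lambda p:np.concatenate([(proj(f,pts(p,np.array(m)),s)-np.array(u)).ravel() for f,s,m,u in obs]),x0,x_scale=[.1,.1,1])
    return r.x,r.fun.reshape(-1,2)
E
python3 - <<'E'
from h import *
import pickle
w,s,a=pickle.load(open('f1.pkl','rb'))
f=lambda L:np.array(L)/2+[80,0]
g=lambda L:np.array(L)/2.2+[95,160]
m=[[-.1,.078,.08],[.1,.078,.08],[-.018,.078,.116],[.018,.078,.116],[-.018,.088,.116],[.018,.088,.116],[.086,.061,.099]]
u=f([[158,353],[621,373],[343,385],[438,386],[345,362],[438,363],[590,411]])
ms=[[-.1,-.078,.08],[-.1,.078,.08],[.086,.061,.099],[-.086,-.061,.099]]
us=g([[297,63],[413,63],[400,178],[309,68]])
p,e=fit([(w,s,m,u)],[.52,-.03,0]);print(p,np.degrees(p[2]),e.round(1).tolist())
p,e=fit([(w,s,m,u),(a,None,ms,us)],[.52,-.03,0]);print(p,np.degrees(p[2]),e.round(1).tolist())
h=f([[370,160],[431,160],[424,325],[362,325]])
print('handle',[hit(w,x,.114,s).round(4) for x in h])
print('yel',hit(w,f([659,38]),.066,s))
print('leaf',[hit(w,x,.002,s).round(4) for x in f([[80,290],[287,270]])])
# leaflet far corners scene & lid
print('leaf far',[hit(a,x,.002).round(3) for x in g([[622,42],[645,100]])])
L=[[-.1,-.075,.008],[.1,-.075,.008],[.1,.075,.008],[-.1,.075,.008]]
ul=g([[37,119],[62,240],[159,217],[149,98]])
pl,e=fit([(a,None,L,ul)],[.52,-.36,0]);print('lid',pl,np.degrees(pl[2]),e.round(1).tolist())
E
```

```text
[ 0.51952212 -0.03824282 -0.03015578] -1.727799139972702 [[-2.4, 0.8], [1.7, -2.0], [-0.9, -0.3], [-0.6, 0.6], [-1.8, -1.7], [0.0, -0.8], [4.4, 4.7]]
[ 0.51962401 -0.03812531 -0.03043649] -1.7438826662501536 [[-2.2, 0.7], [1.9, -2.1], [-0.8, -0.5], [-0.5, 0.5], [-1.7, -1.9], [0.2, -0.9], [4.5, 4.5], [-1.2, 0.1], [-0.3, -0.4], [-0.4, -1.9], [-1.8, -2.7]]
handle [array([0.5155, 0.1196, 0.114 ]), array([0.5364, 0.1196, 0.114 ]), array([0.5348, 0.0625, 0.114 ]), array([0.512 , 0.0625, 0.114 ])]
yel [0.62578059 0.16468781 0.066     ]
leaf [array([0.3605, 0.0579, 0.002 ]), array([0.4685, 0.0682, 0.002 ])]
leaf far [array([0.333, 0.352, 0.002]), array([0.439, 0.365, 0.002])]
lid [ 0.52007217 -0.36923862  0.26904402] 15.415086626436509 [[1.1, 0.5], [-6.2, 2.4], [5.0, -1.8], [0.3, -2.1]]
```

send_rows(plan="0.03 0 0.02 0 0 0 0.085;0.061 0 0.055 0 0 2.6 0.085;0.061 0 0.09 0 0 2.6 0.085;0.061 0 0.115 0 0 2.6 0.085;0.061 0 0.131 0 0 2.6 0.085;0.061 0 0.1405 0 0 2.6 0.085;0.061 0 0.1405 0 0 2.6 0.085;0.061 0 0.1405 0 0 2.6 0.01", grip_force=60)

```text
clock: 1.33
position: [0.5255, 0.0908, 0.0909]
tool_rot: [-3.142, 0.0, 1.525]
force: [0.9, -0.2, -0.6]
grip_width: 0.0749
finger_force: 0.0
```

send_rows(plan="0 0 0 0 0 0 0.01;0 0 0 0 0 0 0.01;0 0 0 0 0 0 0.01;0 0 0 0 0 0 0.01;0 0 0 0 0 0 0.01;0 0 -0.001 0 0 0 0.01")

```text
clock: 1.83
position: [0.5252, 0.0909, 0.0921]
tool_rot: [3.141, -0.0, 1.525]
force: [-0.9, 0.7, -1.4]
grip_width: 0.0227
finger_force: 61.7
```

send_rows(plan="0.01 0 -0.001 0 0 0 0.01;0.03 0 -0.001 0 0 0 0.01;0.055 0 -0.001 0 0 0 0.01;0.08 0 -0.001 0 0 0 0.01;0.105 0 -0.001 0 0 0 0.01;0.13 0 -0.001 0 0 0 0.01;0.155 0 -0.001 0 0 0 0.01;0.18 0 -0.001 0 0 0 0.01;0.205 0 -0.001 0 0 0 0.01;0.225 0 -0.001 0 0 0 0.01")

```text
clock: 2.67
position: [0.5343, 0.3187, 0.0927]
tool_rot: [-3.141, -0.001, 1.527]
force: [-0.1, 0.2, -1.0]
grip_width: 0.0226
finger_force: 61.7
```

send_rows(plan="0 0 0 0 0 0 0.01;0 0 0 0 0 0 0.01")

```text
clock: 2.83
position: [0.5343, 0.3174, 0.0924]
tool_rot: [-3.141, -0.0, 1.528]
force: [-0.1, 0.2, -1.1]
grip_width: 0.0227
finger_force: 61.7
```

Run:
```python
from h import *
import pickle
s=observe();a=imaging.grab_frame("scene");b=imaging.grab_frame("side");pickle.dump((a,b,s),open('f2.pkl','wb'))
print(s['position'])
i=a['color'][140:300,200:440];j=b['color'][150:350,150:360]
c=np.zeros((600,800,3),np.uint8);c[:300,:450]=cv2.resize(i,(450,300));c[220:600,401:800]=cv2.resize(j,(399,380))
cv2.imwrite('pics/p2.png',c[:,:,::-1])
```

```text
[0.53430952 0.31743094 0.09244837]
```

View pics/p2.png

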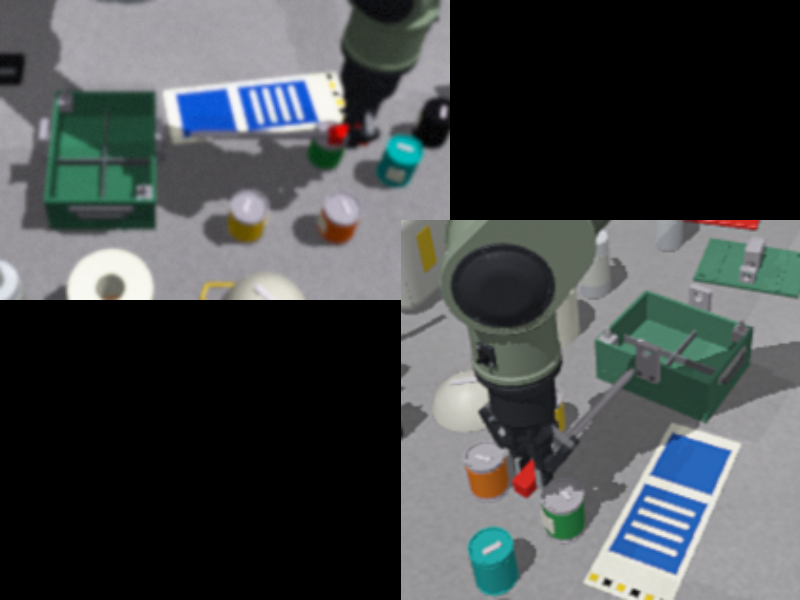

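The rod is free of both lugs and held by its handle. I'll lay it along the leaflet.

send_rows(plan="0 -0.02 -0.015 0 0 0 0.01;-0.004 -0.055 -0.015 0 0 -4 0.01;-0.0142 -0.09 -0.015 0 0 -8.1 0.01;-0.0142 -0.125 -0.005 0 0 -8.1 0.01;-0.0142 -0.1435 0.02 0 0 -8.1 0.01;-0.0142 -0.1435 0.05 0 0 -8.1 0.01;-0.0142 -0.1435 0.072 0 0 -8.1 0.01;-0.0142 -0.1435 0.08 0 0 -8.1 0.01;-0.0142 -0.1435 0.084 0 0 -8.1 0.01;-0.0142 -0.1435 0.086 0 0 -8.1 0.01")

```text
clock: 3.77
position: [0.3916, 0.3077, 0.0069]
tool_rot: [-3.142, 0.0, 1.666]
force: [0.2, 0.4, -1.4]
grip_width: 0.0229
finger_force: 61.7
```

send_rows(plan="0 0 0 0 0 0 0.01;0 0 0 0 0 0 0.01")

```text
clock: 3.93
position: [0.3918, 0.3083, 0.0077]
tool_rot: [3.14, -0.001, 1.666]
force: [-0.0, -0.0, -1.0]
grip_width: 0.0231
finger_force: 61.7
```

send_rows(plan="0 0 0.0015 0 0 0 0.01;0 0 0.0015 0 0 0 0.05;0 0 0.0015 0 0 0 0.06;0 0 0.0015 0 0 0 0.06;0 0 -0.03 0 0 0 0.085;0 0 -0.07 0 0 0 0.085;0 0 -0.11 0 0 0 0.085;-0.02 0.035 -0.15 0 0 0 0.085")

```text
clock: 4.6
position: [0.415, 0.2984, 0.1492]
tool_rot: [-3.141, -0.002, 1.672]
force: [0.7, 2.2, 0.0]
grip_width: 0.0848
finger_force: 0.0
```

send_rows(plan="-0.03 0.03 -0.03 0 0 4 0.085;-0.06 0.06 -0.06 0 0 7.7 0.085;-0.1035 0.09 -0.07 0 0 7.7 0.085;-0.1035 0.122 -0.07 0 0 7.7 0.085;-0.1035 0.122 -0.07 0 0 7.7 0.085;-0.1035 0.122 -0.07 0 0 7.7 0.085")

```text
clock: 5.1
position: [0.5527, 0.2021, 0.2168]
tool_rot: [3.139, 0.0, 1.528]
force: [-1.2, 0.4, -0.8]
grip_width: 0.0848
finger_force: 0.0
```

Run:
```python
from h import *
import pickle
s=observe();w=imaging.grab_frame("wrist");a=imaging.grab_frame("scene");pickle.dump((w,s,a),open('f3.pkl','wb'))
print(s['position'],s['tool_rot'])
crop(w,(0,0,560,420),1.42,'w3')
```

```text
[0.55271733 0.20207499 0.21682058] [3.13942131e+00 1.59047459e-04 1.52808538e+00]
```

View pics/w3.png

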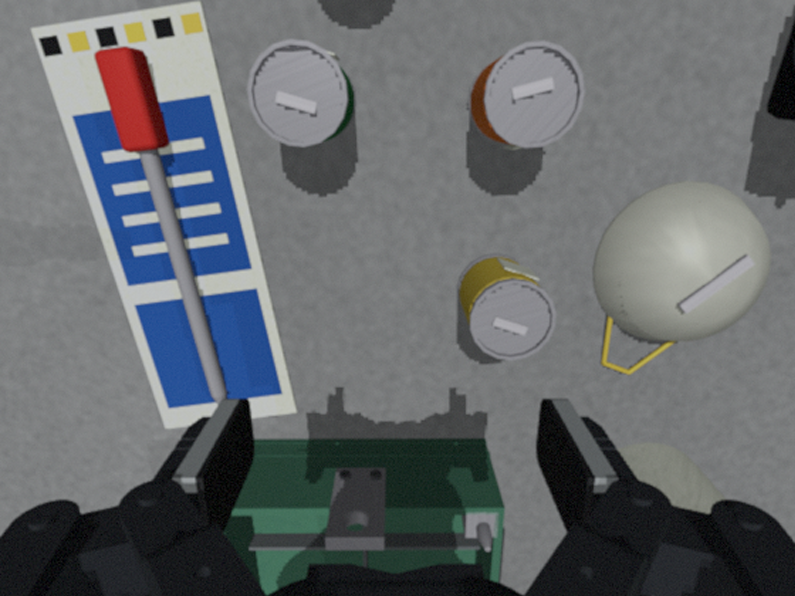

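Rod is lying along the leaflet, handle at about (132,98). The tin tops are green (298,93), orange (533,95) and yellow (511,318).

Run:
```python
from h import *
import pickle
w,s,a=pickle.load(open('f3.pkl','rb'))
for n,u,z in [('g',(298.5,93),.066),('o',(533.5,95),.066),('y',(512,318),.066),('h1',(119.5,50),.026),('h2',(146,149),.026),('tip',(220,397),.012)]:
  print(n,hit(w,np.array(u)/1.42-.35*0,z,s).round(4))
# detect same via scene for yellow wrist earlier .6258,.1647
print(proj(a,[[.6258,.1647,.066],[.505,.3,.066],[.63,.297,.066]]).round(1))
p=np.array([.5196,-.0382,-.038]);c=R.from_euler('z',p[2])
for m in [(.046,-.037),(-.046,.037),(.043,.036)]:print(m,(c.apply([*m,0])+[p[0],p[1],0]).round(4))
```

```text
g [0.506  0.3045 0.066 ]
o [0.6321 0.2982 0.066 ]
y [0.6249 0.1697 0.066 ]
h1 [0.3953 0.335  0.026 ]
h2 [0.3996 0.2783 0.026 ]
tip [0.4128 0.0917 0.012 ]
[[331.7 249.8]
 [374.8 211.1]
 [382.2 249.4]]
(0.046, -0.037) [ 0.5642 -0.0769  0.    ]
(-0.046, 0.037) [0.475  0.0005 0.    ]
(0.043, 0.036) [ 0.5639 -0.0039  0.    ]
```

Run:
```python
from h import *
import pickle
w,s,a=pickle.load(open('f3.pkl','rb'))
for n,u,z in [('maskL',(595,260),.02),('maskbot',(690,340),.02),('maskR',(770,260),.02),('band',(605,363),.0),('rimL',(233,508),.08),('rimR',(505,508),.08),('lugTL',(327,548),.116),('lugTR',(385,548),.116),('peg',(484,545),.099),('lugOut',(334,470),.1)]:
  print(n,hit(w,np.array(u)/1.42,z,s).round(4))
print('roll',hit(a,(259,288),.1),'rolledge',hit(a,(237,283),.1),'rolltop',hit(a,(259,276),.1),'san',hit(a,(200,300),.1))
```

```text
maskL [0.6917 0.1919 0.02  ]
maskbot [0.7665 0.1283 0.02  ]
maskR [0.8129 0.1867 0.02  ]
band [0.715  0.1019 0.    ]
rimL [0.4364 0.0443 0.08  ]
rimR [0.6216 0.0361 0.08  ]
lugTL [0.5049 0.0431 0.116 ]
lugTR [0.5405 0.0415 0.116 ]
peg [0.6043 0.0238 0.099 ]
lugOut [0.5111 0.0877 0.1   ]
roll [ 0.74350082 -0.02525882  0.1       ] rolledge [ 0.72846184 -0.0779587   0.1       ] rolltop [ 0.71195943 -0.0251542   0.1       ] san [ 0.76854151 -0.16306526  0.1       ]
```

send_rows(plan="-0.02 0.035 0 0 0 0 0.072;-0.0314 0.06 0.02 0 0 0 0.072;-0.0314 0.0734 0.05 0 0 0 0.072;-0.0314 0.0734 0.085 0 0 0 0.072;-0.0314 0.0734 0.12 0 0 0 0.072;-0.0314 0.0734 0.15 0 0 0 0.072;-0.0314 0.0734 0.17 0 0 0 0.072;-0.0314 0.0734 0.176 0 0 0 0.072;-0.0314 0.0734 0.176 0 0 0 0.072;-0.0314 0.0734 0.176 0 0 0 0.03", grip_force=40)

```text
clock: 6.03
position: [0.6217, 0.1711, 0.0411]
tool_rot: [3.141, -0.0, 1.533]
force: [4.1, 0.6, 1.6]
grip_width: 0.0618
finger_force: 1.9
```

send_rows(plan="0 0 0 0 0 0 0.03;0 0 0 0 0 0 0.03;0 0 0 0 0 0 0.03;0 0 -0.01 0 0 0 0.03;0 0 -0.05 0 0 0 0.03;0 0 -0.09 0 0 0 0.03;0 0 -0.13 0 0 0 0.03")

```text
clock: 6.62
position: [0.6213, 0.1702, 0.1729]
tool_rot: [3.141, -0.0, 1.532]
force: [0.4, -0.0, -2.3]
grip_width: 0.0527
finger_force: 43.0
```

send_rows(plan="-0.02 -0.005 0 0 0 0 0.03;-0.055 -0.015 -0.004 0 0 0 0.03;-0.09 -0.025 -0.004 0 0 0 0.03;-0.125 -0.035 -0.004 0 0 0 0.03;-0.16 -0.045 -0.004 0 0 0 0.03;-0.195 -0.0474 -0.004 0 0 0 0.03;-0.225 -0.0474 0 0 0 0 0.03;-0.249 -0.0474 0 0 0 0 0.03;-0.249 -0.0474 0 0 0 0 0.03;-0.249 -0.0474 0 0 0 0 0.03")

```text
clock: 7.45
position: [0.5647, -0.078, 0.1713]
tool_rot: [3.14, 0.0, 1.53]
force: [0.3, 2.2, -1.8]
grip_width: 0.0524
finger_force: 43.2
```

send_rows(plan="0 0 0.02 0 0 0 0.03;0 0 0.05 0 0 0 0.03;0 0 0.075 0 0 0 0.03;0 0 0.1 0 0 0 0.03;0 0 0.115 0 0 0 0.03;0 0 0.12 0 0 0 0.03;0 0 0.12 0 0 0 0.03")

```text
clock: 8.03
position: [0.5645, -0.0755, 0.0498]
tool_rot: [-3.14, -0.0, 1.534]
force: [-0.1, 0.3, -1.1]
grip_width: 0.0524
finger_force: 43.3
```

send_rows(plan="0 0 0.002 0 0 0 0.03;0 0 0.0025 0 0 0 0.059;0 0 0.0025 0 0 0 0.059;0 0 0.0025 0 0 0 0.059;0 0 -0.025 0 0 0 0.059;0 0 -0.06 0 0 0 0.072;0 0 -0.1 0 0 0 0.072;0 0 -0.13 0 0 0 0.072")

```text
clock: 8.7
position: [0.5651, -0.0767, 0.1835]
tool_rot: [3.14, -0.0, 1.532]
force: [0.9, 0.6, 1.2]
grip_width: 0.072
finger_force: 0.0
```

send_rows(plan="0.03 0.005 0 0 0 0 0.075;0.07 0.01 0 0 0 0 0.075;0.11 0.015 0 0 0 0 0.075;0.15 0.02 0 0 0 0 0.075;0.19 0.027 0 0 0 0 0.075;0.23 0.033 0 0 0 0 0.075;0.27 0.04 0 0 0 0 0.075;0.31 0.046 0 0 0 0 0.075;0.35 0.053 0 0 0 0 0.075;0.3758 0.053 0 0 0 0 0.075")

```text
clock: 9.53
position: [0.6322, 0.3015, 0.1805]
tool_rot: [3.141, -0.002, 1.535]
force: [0.5, 0.5, -0.0]
grip_width: 0.075
finger_force: 0.0
```

send_rows(plan="0 0 0 0 0 0 0.075;0 0 0 0 0 0 0.075")

```text
clock: 9.7
position: [0.6316, 0.2987, 0.1802]
tool_rot: [-3.141, -0.0, 1.535]
force: [0.4, -0.7, -0.4]
grip_width: 0.0754
finger_force: 0.0
```

Run:
```python
from h import *
import pickle
s=observe();w=imaging.grab_frame("wrist");a=imaging.grab_frame("scene");b=imaging.grab_frame("side");pickle.dump((w,s,a,b),open('f4.pkl','wb'))
print(s['position'],s['tool_rot'])
i=cv2.resize(a['color'][150:290,90:450],(720,280));j=cv2.resize(w['color'],(400,300));k=cv2.resize(b['color'][150:330,170:410],(400,300))
c=np.zeros((580,800,3),np.uint8);c[:280,:720]=i;c[280:,:400]=j;c[280:,400:]=k;cv2.imwrite('pics/p4.png',c[:,:,::-1])
```

```text
[0.63158028 0.2987045  0.18016114] [-3.14147307e+00 -3.79745540e-04  1.53490311e+00]
```

View pics/p4.png

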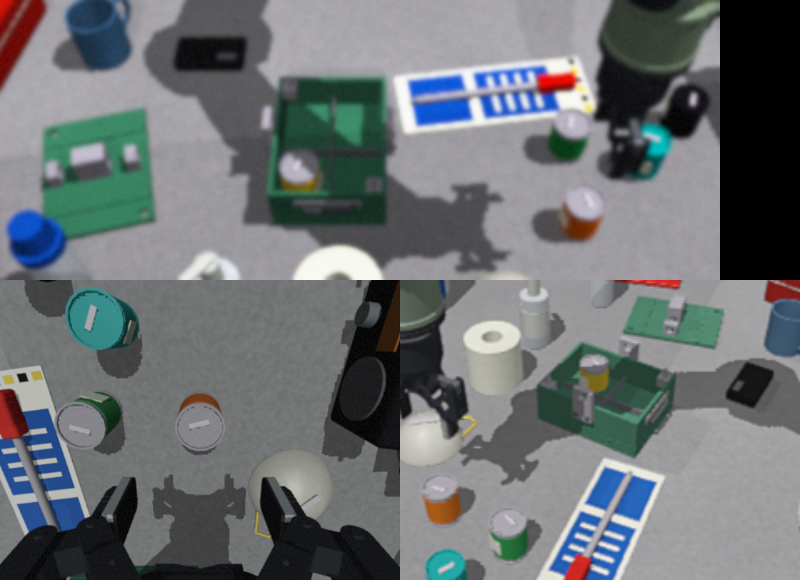

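Yellow sits in its (+x,−y) bay. Orange is under the gripper at wrist pixel (280,203).

Run:
```python
from h import *
import pickle
w,s,a,b=pickle.load(open('f4.pkl','rb'))
for n,u,z in [('o',(200.5,147),.066),('g',(88,140),.066)]:
  p=hit(w,np.array(u)*1.4,z,s);d=R.from_euler('xyz',s['tool_rot']).inv().apply(p-s['position']);print(n,p.round(4),d.round(4))
```

```text
o [0.6339 0.2986 0.066 ] [-1.000e-04  2.300e-03  1.142e-01]
g [0.516  0.3105 0.066 ] [ 0.0076 -0.1159  0.1142]
```

send_rows(plan="0 0.002 0.03 0 0 0 0.075;0 0.002 0.065 0 0 0 0.075;0 0.002 0.1 0 0 0 0.075;0 0.002 0.128 0 0 0 0.075;0 0.002 0.139 0 0 0 0.075;0 0.002 0.139 0 0 0 0.075;0 0.002 0.139 0 0 0 0.03;0 0.002 0.139 0 0 0 0.03;0 0.002 0.139 0 0 0 0.03;0 0.002 0.139 0 0 0 0.03")

```text
clock: 10.68
position: [0.6354, 0.2971, 0.0437]
tool_rot: [3.139, -0.001, 1.532]
force: [-1.0, -2.2, 8.5]
grip_width: 0.0526
finger_force: 42.8
```

send_rows(plan="0 0 0 0 0 0 0.03;0 0 -0.01 0 0 0 0.03;0 0 -0.05 0 0 0 0.03;0 0 -0.09 0 0 0 0.03;0 0 -0.13 0 0 0 0.03;0 0 -0.14 0 0 0 0.03;0 0 -0.14 0 0 0 0.03")

```text
clock: 11.27
position: [0.6359, 0.2976, 0.1867]
tool_rot: [3.135, -0.004, 1.532]
force: [0.3, -0.0, -2.0]
grip_width: 0.0528
finger_force: 43.4
```

send_rows(plan="-0.03 -0.015 0 0 0 0 0.03;-0.065 -0.03 0 0 0 0 0.03;-0.1 -0.047 0 0 0 0 0.03;-0.135 -0.065 0 0 0 0 0.03;-0.17 -0.082 0 0 0 0 0.03;-0.205 -0.1 0 0 0 0 0.03;-0.24 -0.118 0 0 0 0 0.03;-0.275 -0.135 0 0 0 0 0.03;-0.303 -0.1494 0 0 0 0 0.03;-0.303 -0.1494 0 0 0 0 0.03")

```text
clock: 12.1
position: [0.4698, -0.0057, 0.181]
tool_rot: [-3.139, 0.002, 1.526]
force: [1.6, -1.6, -1.9]
grip_width: 0.0527
finger_force: 43.4
```

send_rows(plan="0 0 0 0 0 0 0.03;0 0 0.03 0 0 0 0.03;0 0 0.06 0 0 0 0.03;0 0 0.06 0 0 0 0.03")

```text
clock: 12.43
position: [0.4711, 0.0006, 0.1173]
tool_rot: [-3.136, 0.0, 1.534]
force: [-1.8, 0.1, -3.7]
grip_width: 0.0526
finger_force: 43.5
```

send_rows(plan="0 0.004 0 0 0 0 0.03;0 0.004 0.02 0 0 0 0.03;0 0.004 0.04 0 0 0 0.03;0 0.004 0.055 0 0 0 0.03;0 0.004 0.062 0 0 0 0.03;0 0.004 0.065 0 0 0 0.03;0 0.004 0.065 0 0 0 0.03")

```text
clock: 13.02
position: [0.4778, -0.0001, 0.0568]
tool_rot: [3.141, -0.0, 1.533]
force: [0.3, 0.5, -0.8]
grip_width: 0.0527
finger_force: 43.7
```

send_rows(plan="0 0 0.002 0 0 0 0.03;0 0 0.002 0 0 0 0.059;0 0 0.002 0 0 0 0.059;0 0 0.002 0 0 0 0.059;0 0 -0.025 0 0 0 0.059;0 0 -0.06 0 0 0 0.072;0 0 -0.1 0 0 0 0.072;0 0 -0.14 0 0 0 0.072;0.02 0 -0.16 0 0 0 0.072")

```text
clock: 13.77
position: [0.4789, 0.0169, 0.2208]
tool_rot: [3.137, 0.0, 1.528]
force: [0.1, -0.6, 0.6]
grip_width: 0.0719
finger_force: 0.0
```

send_rows(plan="0.03 0 0.01 0 0 0 0.072;0.07 0.004 0.02 0 0 0 0.072;0.11 0.007 0.03 0 0 0 0.072;0.15 0.01 0.03 0 0 0 0.072;0.19 0.013 0.03 0 0 0 0.072;0.23 0.0155 0.03 0 0 0 0.072;0.265 0.0155 0.03 0 0 0 0.072;0.287 0.0155 0.03 0 0 0 0.072;0.287 0.0155 0.03 0 0 0 0.072;0.287 0.0155 0.03 0 0 0 0.072")

```text
clock: 14.6
position: [0.504, 0.3069, 0.1861]
tool_rot: [-3.141, 0.0, 1.534]
force: [-0.3, -0.6, -0.1]
grip_width: 0.0723
finger_force: 0.0
```

Run:
```python
from h import *
import pickle
s=observe();w=imaging.grab_frame("wrist");a=imaging.grab_frame("scene");pickle.dump((w,s,a),open('f5.pkl','wb'))
print(s['position'],s['tool_rot'])
g=cv2.GaussianBlur(cv2.cvtColor(w['color'],cv2.COLOR_RGB2GRAY),(5,5),0)
print(proj(w,[[.506,.303,.066],[.533,.303,.066]],s).round(1))
c=cv2.HoughCircles(g,cv2.HOUGH_GRADIENT,1,30,param1=80,param2=20,minRadius=28,maxRadius=50)
for q in c[0][:6]:
  p=hit(w,q[:2],.066,s);d=R.from_euler('xyz',s['tool_rot']).inv().apply(p-s['position']);print(q,p.round(4),d.round(4))
crop(w,(180,100,380,300),2,'w5')
```

```text
[0.50399013 0.30690041 0.18605186] [-3.14130613e+00  5.25074108e-05  1.53449938e+00]
[[280.4 207.9]
 [315.2 206.8]]
[319.5  63.5  38.3] [0.5361 0.4059 0.066 ] [0.1001 0.0285 0.12  ]
[278.5 201.5  31.6] [0.5047 0.3083 0.066 ] [0.0014 0.0007 0.1201]
```

send_rows(plan="0 0.001 0.03 0 0 0 0.072;0 0.001 0.065 0 0 0 0.072;0 0.001 0.1 0 0 0 0.072;0 0.001 0.13 0 0 0 0.072;0 0.001 0.145 0 0 0 0.072;0 0.001 0.145 0 0 0 0.072;0 0.001 0.145 0 0 0 0.03;0 0.001 0.145 0 0 0 0.03;0 0.001 0.145 0 0 0 0.03;0 0.001 0.145 0 0 0 0.03")

```text
clock: 15.53
position: [0.5062, 0.3059, 0.0426]
tool_rot: [3.14, -0.001, 1.532]
force: [1.0, 0.0, 5.3]
grip_width: 0.0524
finger_force: 42.8
```

send_rows(plan="0 0 0 0 0 0 0.03;0 0 -0.01 0 0 0 0.03;0 0 -0.05 0 0 0 0.03;0 0 -0.09 0 0 0 0.03;0 0 -0.13 0 0 0 0.03;0 0 -0.14 0 0 0 0.03;0 0 -0.14 0 0 0 0.03")

```text
clock: 16.12
position: [0.5069, 0.3066, 0.1854]
tool_rot: [3.137, -0.004, 1.532]
force: [0.0, -0.4, -2.9]
grip_width: 0.0527
finger_force: 43.7
```

send_rows(plan="-0.03 0.01 0 0 0 0 0.03;-0.065 0.02 0 0 0 0 0.03;-0.1 0.03 0 0 0 0 0.03;-0.135 0.04 0 0 0 0 0.03;-0.17 0.05 0 0 0 0 0.03;-0.205 0.06 0 0 0 0 0.03;-0.24 0.071 0 0 0 0 0.03;-0.275 0.071 0 0 0 0 0.03;-0.308 0.071 0 0 0 0 0.03;-0.308 0.071 0 0 0 0 0.03")

```text
clock: 16.95
position: [0.5634, -0.0123, 0.1802]
tool_rot: [-3.14, 0.003, 1.525]
force: [-0.7, -2.0, -2.1]
grip_width: 0.0529
finger_force: 43.6
```

send_rows(plan="0 0 0 0 0 0 0.03;0 0 0.03 0 0 0 0.03;0 0 0.055 0 0 0 0.03;0 0 0.055 0 0 0 0.03")

```text
clock: 17.28
position: [0.562, -0.0036, 0.1218]
tool_rot: [-3.135, 0.0, 1.534]
force: [-1.4, -0.0, -3.5]
grip_width: 0.0524
finger_force: 43.4
```

send_rows(plan="0 0.003 0 0 0 0 0.03;0 0.003 0.02 0 0 0 0.03;0 0.003 0.045 0 0 0 0.03;0 0.003 0.06 0 0 0 0.03;0 0.003 0.068 0 0 0 0.03;0 0.003 0.07 0 0 0 0.03;0 0.003 0.07 0 0 0 0.03")

```text
clock: 17.87
position: [0.5682, -0.0046, 0.0569]
tool_rot: [3.141, -0.0, 1.533]
force: [0.0, 0.7, -1.6]
grip_width: 0.0525
finger_force: 43.6
```

send_rows(plan="0 0 0.002 0 0 0 0.03;0 0 0.002 0 0 0 0.059;0 0 0.002 0 0 0 0.059;0 0 0.002 0 0 0 0.059;0 0 -0.025 0 0 0 0.059;0 0 -0.06 0 0 0 0.072;0 0 -0.1 0 0 0 0.072;0 0 -0.14 0 0 0 0.072;0 0 -0.16 0 0 0 0.072;0 -0.02 -0.18 0 0 0 0.072")

```text
clock: 18.7
position: [0.5499, -0.004, 0.2387]
tool_rot: [3.138, -0.0, 1.532]
force: [-0.9, 0.1, -1.0]
grip_width: 0.0721
finger_force: 0.0
```

send_rows(plan="0.02 -0.01 -0.02 0 0 0 0.08;0.04 -0.02 -0.04 0 0 0 0.085;0.055 -0.03 -0.06 0 0 0 0.085;0.055 -0.03 -0.06 0 0 0 0.085;0.055 -0.03 -0.06 0 0 0 0.085;0.055 -0.03 -0.06 0 0 0 0.085")

```text
clock: 19.2
position: [0.5198, 0.0514, 0.2959]
tool_rot: [3.142, 0.0, 1.532]
force: [0.3, -0.2, -0.5]
grip_width: 0.085
finger_force: 0.0
```

Run:
```python
from h import *
import pickle
s=observe();w=imaging.grab_frame("wrist");a=imaging.grab_frame("scene");b=imaging.grab_frame("side");pickle.dump((w,s,a,b),open('f6.pkl','wb'))
print(s['position'],s['tool_rot'])
x=.5196;c=lambda m:R.from_euler('z',-.038).apply(np.array(m))+[.5196,-.0382,0]
rim=[[-.1,-.078,.08],[.1,-.078,.08],[.1,.078,.08],[-.1,.078,.08],[-.1,-.078,.08]]
lt=[[-.018,.078,.116],[.018,.078,.116],[.018,.088,.116],[-.018,.088,.116],[-.018,.078,.116]]
lf=[[q[0],-q[1],q[2]] for q in lt]
mk=[c(rim),c(lt),c(lf)]+[c([[k*.086,k*.061,.08],[k*.086,k*.061,.099]]) for k in(1,-1)]
print([proj(w,m,s).round(0).tolist() for m in mk[:1]])
crop(w,(120,60,450,300),2.4,'w6',mk,s)
```

```text
[0.51975498 0.05144639 0.29590214] [3.14157410e+00 3.23129660e-04 1.53205475e+00]
[[[196.0, 313.0], [365.0, 313.0], [377.0, 185.0], [185.0, 185.0], [196.0, 313.0]]]
```

View pics/w6.png

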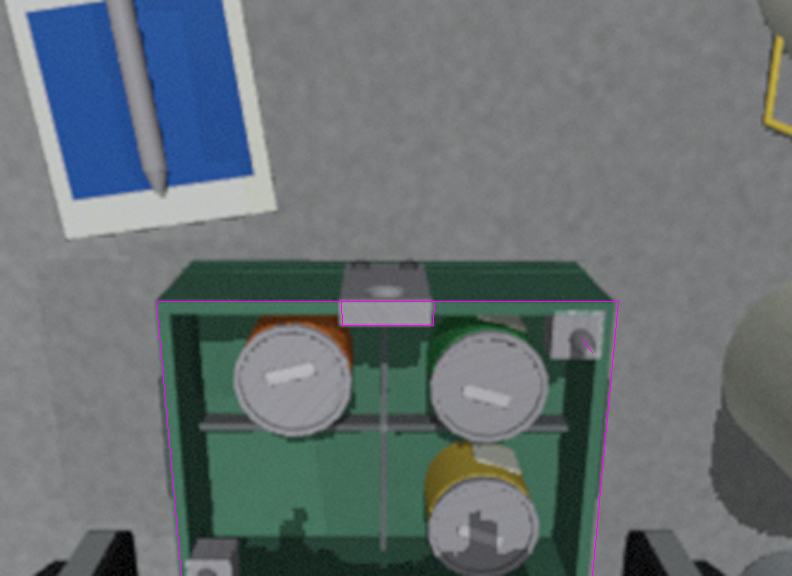

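All three tins sit upright in their bays, and the chest overlay fits to about 1 mm. No fourth tin is in view. Next is the lid.

send_rows(plan="-0.03 0 0 0 0 0 0.085;-0.065 0.002 0 0 0 0 0.085;-0.1 0.004 0 0 0 0 0.085;-0.135 0.005 0 0 0 0 0.085;-0.17 0.006 0 0 0 0 0.085;-0.205 0.008 0 0 0 0 0.085;-0.24 0.01 0 0 0 0 0.085;-0.275 0.011 0 0 0 0 0.085;-0.31 0.013 0 0 0 0 0.085;-0.33 0.013 0 0 0 0 0.085")

```text
clock: 20.18
position: [0.5189, -0.2828, 0.2953]
tool_rot: [-3.14, 0.001, 1.529]
force: [0.6, -0.2, -1.1]
grip_width: 0.0847
finger_force: 0.0
```

send_rows(plan="0 0 0 0 0 0 0.085;0 0 0 0 0 0 0.085;0 0 0 0 0 0 0.085")

```text
clock: 20.43
position: [0.5199, -0.278, 0.2955]
tool_rot: [-3.141, -0.001, 1.532]
force: [-1.0, 0.4, -0.1]
grip_width: 0.0854
finger_force: 0.0
```

Run:
```python
from h import *
import pickle
s=observe();w=imaging.grab_frame("wrist");pickle.dump((w,s),open('f7.pkl','wb'))
print(s['position'],s['tool_rot'])
crop(w,(120,60,450,300),2.4,'w7')
```

```text
[ 0.5199091  -0.27798183  0.29547615] [-3.14059695e+00 -6.34792248e-04  1.53217979e+00]
```

View pics/w7.png

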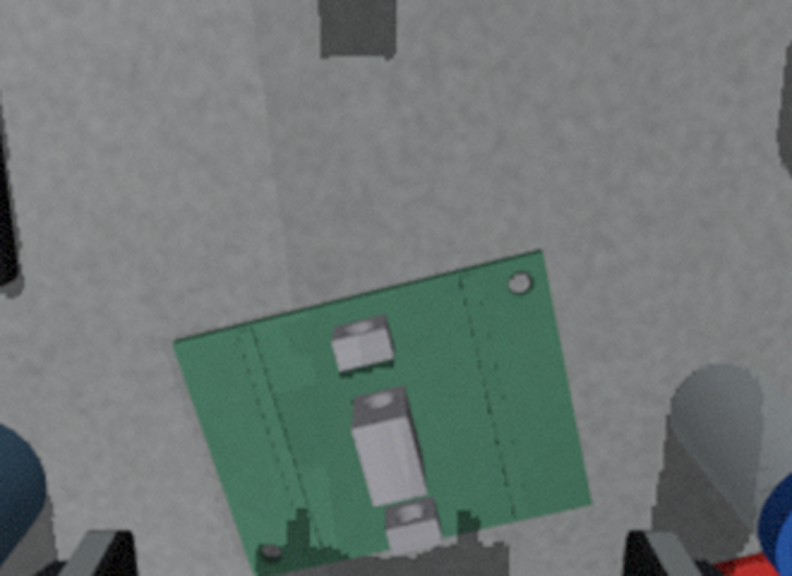

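The lid lies at about 15° yaw, with holes at (520,284) and (270,551) and the middle block top at (390,462).

Run:
```python
from h import *
import pickle
w,s=pickle.load(open('f7.pkl','rb'))
u=np.array([[175,342],[541,252],[591,505],[256,577],[520,284],[270,551],[352,431],[410,419],[427,494],[374,506]])/2.4+[120,60]
m=[[-.1,.075,.008],[.1,.075,.008],[.1,-.075,.008],[-.1,-.075,.008],[.086,.061,.008],[-.086,-.061,.008],[-.014,.022,.052],[.014,.022,.052],[.014,-.022,.052],[-.014,-.022,.052]]
p,e=fit([(w,s,m,u)],[.52,-.36,.2]);print(p.round(4),np.degrees(p[2]),e.round(1).tolist())
d=R.from_euler('xyz',s['tool_rot']).inv().apply(np.array([p[0],p[1],.043-bot.tcp_to_grasp])-s['position']);print(d.round(4), np.degrees(p[2])+90-np.degrees(s['tool_rot'][2]))
```

```text
[ 0.5217 -0.3801  0.2085] 11.94465476987529 [[-1.5, 0.2], [1.4, -0.2], [0.8, 0.2], [-0.9, 1.1], [1.1, -0.0], [0.0, 1.4], [-0.1, -0.8], [-1.1, -1.1], [0.2, 0.1], [-0.1, 0.1]]
[-0.1022  0.006   0.2711] 14.1572193822482
```

send_rows(plan="-0.035 0.002 0.02 0 0 -4.7 0.085;-0.07 0.004 0.05 0 0 -9.4 0.085;-0.1022 0.006 0.08 0 0 -14.16 0.085;-0.1022 0.006 0.11 0 0 -14.16 0.085;-0.1022 0.006 0.145 0 0 -14.16 0.085;-0.1022 0.006 0.18 0 0 -14.16 0.085;-0.1022 0.006 0.215 0 0 -14.16 0.085;-0.1022 0.006 0.245 0 0 -14.16 0.085;-0.1022 0.006 0.262 0 0 -14.16 0.085;-0.1022 0.006 0.265 0 0 -14.16 0.085", grip_force=100)

```text
clock: 21.32
position: [0.521, -0.3784, 0.0277]
tool_rot: [-3.138, -0.004, 1.781]
force: [0.3, 1.1, -0.3]
grip_width: 0.0852
finger_force: 0.0
```

send_rows(plan="0 0 0 0 0 0 0.085;0 0 0.002 0 0 0 0.085;0 0 0.004 0 0 0 0.085;0 0 0.004 0 0 0 0.085")

```text
clock: 21.65
position: [0.5227, -0.3808, 0.0282]
tool_rot: [3.14, 0.001, 1.78]
force: [0.3, -0.2, 0.8]
grip_width: 0.0851
finger_force: 0.0
```

Good alignment. Closing and lifting.

send_rows(plan="0 0 0 0 0 0 0.01;0 0 0 0 0 0 0.01;0 0 0 0 0 0 0.01;0 0 0 0 0 0 0.01;0 0 0 0 0 0 0.01;0 0 0 0 0 0 0.01;0 0 0 0 0 0 0.01;0 0 -0.001 0 0 0 0.01;0 0 -0.003 0 0 0 0.01;0 0 -0.003 0 0 0 0.01")

```text
clock: 22.48
position: [0.522, -0.3805, 0.0302]
tool_rot: [-3.141, -0.0, 1.779]
force: [-0.5, 0.0, -4.8]
grip_width: 0.0264
finger_force: 98.5
```

send_rows(plan="0 0 -0.02 0 0 0 0.01;0 0 -0.05 0 0 0 0.01;0 0 -0.08 0 0 0 0.01;0 0 -0.11 0 0 0 0.01;0 0 -0.14 0 0 0 0.01;0 0 -0.165 0 0 0 0.01;0 0 -0.165 0 0 0 0.01;0 0 -0.165 0 0 0 0.01")

```text
clock: 23.15
position: [0.5224, -0.3808, 0.196]
tool_rot: [3.14, 0.001, 1.779]
force: [-0.5, -0.2, -5.3]
grip_width: 0.0264
finger_force: 99.9
```

send_rows(plan="0.02 0.004 0 0 0 0 0.01;0.055 0.011 0 0 0 0 0.01;0.09 0.018 0 0 0 2 0.01;0.125 0.025 0 0 0 5 0.01;0.16 0.032 0 0 0 8 0.01;0.195 0.039 0 0 0 11 0.01;0.23 0.047 0 0 0 14.1 0.01;0.265 0.054 0 0 0 14.1 0.01;0.3 0.061 0 0 0 14.1 0.01;0.325 0.066 0 0 0 14.1 0.01")

```text
clock: 23.98
position: [0.5182, -0.0455, 0.1936]
tool_rot: [-3.139, -0.001, 1.536]
force: [1.0, 0.0, -4.3]
grip_width: 0.026
finger_force: 99.7
```

send_rows(plan="0.005 0 0 0 0 0 0.01;0.0105 0 0 0 0 0 0.01;0.0105 0 0 0 0 0 0.01;0.0105 0 0 0 0 0 0.01;0.0105 0 0 0 0 0 0.01")

```text
clock: 24.4
position: [0.5195, -0.0398, 0.1947]
tool_rot: [-3.141, 0.001, 1.532]
force: [-0.3, 1.0, -4.8]
grip_width: 0.0264
finger_force: 99.7
```

Run:
```python
from h import *
import pickle
s=observe();w=imaging.grab_frame("wrist");a=imaging.grab_frame("scene");b=imaging.grab_frame("side");pickle.dump((w,s,a,b),open('f8.pkl','wb'))
print(s['position'],s['tool_rot'])
Rt=R.from_euler('xyz',s['tool_rot']);
# lid model in tool: x_lid = tool y, y_lid= tool x ; underside .0275 below TCP
def c(m,dz=.0275): m=np.array(m);return Rt.apply(np.c_[m[:,1],m[:,0],dz-m[:,2]])+s['position']
top=[[-.1,-.075,.008],[.1,-.075,.008],[.1,.075,.008],[-.1,.075,.008],[-.1,-.075,.008]]
t=np.linspace(0,6.3,20);ho=np.c_[.086+.00625*np.cos(t),.061+.00625*np.sin(t),0*t+.008]
bl=[[-.014,.047,.034],[.014,.047,.034],[.014,.063,.034],[-.014,.063,.034],[-.014,.047,.034]]
lt=np.array([[-.018,.078,.116],[.018,.078,.116],[.018,.088,.116],[-.018,.088,.116],[-.018,.078,.116]])
q=R.from_euler('z',-.038).apply(lt)+[.5192,-.0382,0]
crop(w,(60,20,500,350),1.8,'w8',[c(top),c(ho),c(bl),q],s)
```

```text
[ 0.51953964 -0.03977972  0.19474935] [-3.14094248e+00  5.13032197e-04  1.53172210e+00]
```

View pics/w8.png

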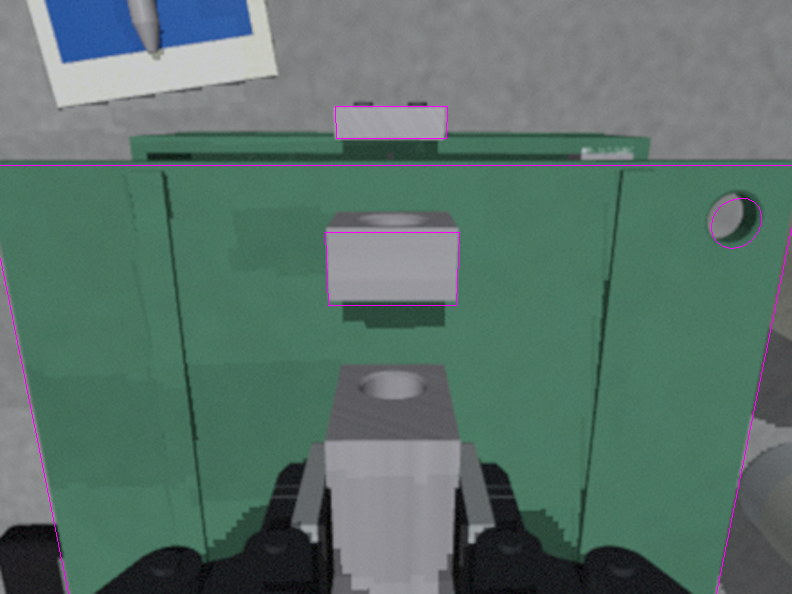

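The lid is centred within about 0.6 mm over the chest, so I'll lower it in stages.

send_rows(plan="0.0006 0 0.02 0 0 0 0.01;0.0006 0 0.04 0 0 0 0.01;0.0006 0 0.055 0 0 0 0.01;0.0006 0 0.063 0 0 0 0.01;0.0006 0 0.067 0 0 0 0.01;0.0006 0 0.071 0 0 0 0.01;0.0006 0 0.073 0 0 0 0.01;0.0006 0 0.073 0 0 0 0.01")

```text
clock: 25.22
position: [0.52, -0.038, 0.1224]
tool_rot: [3.141, -0.0, 1.533]
force: [-0.5, -0.0, -5.7]
grip_width: 0.0263
finger_force: 99.4
```

send_rows(plan="0 0 0.002 0 0 0 0.01;0 0 0.004 0 0 0 0.01;0 0 0.006 0 0 0 0.01;0 0 0.008 0 0 0 0.01;0 0 0.008 0 0 0 0.01")

```text
clock: 25.63
position: [0.5195, -0.038, 0.1138]
tool_rot: [-3.141, 0.0, 1.533]
force: [-1.4, -1.5, -6.2]
grip_width: 0.0265
finger_force: 99.5
```

send_rows(plan="0 0 0.002 0 0 0 0.01;0 0 0.004 0 0 0 0.01;0 0 0.005 0 0 0 0.01;0 0 0.006 0 0 0 0.01;0 0 0.006 0 0 0 0.01")

```text
clock: 26.05
position: [0.5196, -0.038, 0.1079]
tool_rot: [-3.141, 0.0, 1.533]
force: [-1.9, -1.5, -6.5]
grip_width: 0.0262
finger_force: 99.5
```

send_rows(plan="0 0 0.001 0 0 0 0.01;0 0 0.002 0 0 0 0.01;0 0 0.002 0 0 0 0.01")

```text
clock: 26.3
position: [0.5196, -0.038, 0.1075]
tool_rot: [3.142, -0.0, 1.533]
force: [-16.1, -0.3, 32.3]
grip_width: 0.0263
finger_force: 104.6
```

Seated: firm contact at 0.1075, as predicted. Releasing and backing off to look.

send_rows(plan="0 0 -0.002 0 0 0 0.01;0 0 -0.002 0 0 0 0.05;0 0 -0.002 0 0 0 0.06;0 0 -0.002 0 0 0 0.06;0 0 -0.002 0 0 0 0.06;0 0 -0.03 0 0 0 0.06;0 0 -0.065 0 0 0 0.08;0 0 -0.1 0 0 0 0.085;0 0 -0.14 0 0 0 0.085;0.03 -0.01 -0.17 0 0 0 0.085")

```text
clock: 27.13
position: [0.5126, -0.0129, 0.278]
tool_rot: [3.138, 0.001, 1.528]
force: [0.9, -0.5, -0.3]
grip_width: 0.085
finger_force: 0.0
```

send_rows(plan="0.035 -0.01 -0.02 0 0 0 0.085;0.07 -0.02 -0.03 0 0 0 0.085;0.1 -0.03 -0.03 0 0 0 0.085;0.1 -0.03 -0.03 0 0 0 0.085;0.1 -0.03 -0.03 0 0 0 0.085;0.1 -0.03 -0.03 0 0 0 0.085")

```text
clock: 27.63
position: [0.4852, 0.0919, 0.3048]
tool_rot: [3.141, 0.0, 1.534]
force: [-0.8, 0.2, -0.3]
grip_width: 0.0851
finger_force: 0.0
```

Run:
```python
from h import *
import pickle
s=observe();w=imaging.grab_frame("wrist");a=imaging.grab_frame("scene");b=imaging.grab_frame("side");pickle.dump((w,s,a,b),open('f9.pkl','wb'))
print(s['position'],s['tool_rot'])
ch=lambda m:R.from_euler('z',-.038).apply(np.array(m))+[.5192,-.0382,0]
top=[[-.1,-.075,.088],[.1,-.075,.088],[.1,.075,.088],[-.1,.075,.088],[-.1,-.075,.088]]
bl=[[-.014,.047,.114],[.014,.047,.114],[.014,.063,.114],[-.014,.063,.114],[-.014,.047,.114]]
hd=np.array([[-.012,0,.026],[.012,0,.026],[.012,.06,.026],[-.012,.06,.026],[-.012,0,.026]])
r=R.from_euler('z',np.radians(4.2)).apply(hd)+[.3996,.2783-.001,0]
crop(w,(0,0,560,420),1.0,'w9',[ch(top),ch(bl),r],s)
i=cv2.imread('pics/w9.png');bb=cv2.resize(b['color'][160:310,180:330],(400,400))[:,:,::-1]
c=np.zeros((600,800,3),np.uint8);c[:399,:532]=cv2.resize(i,(532,399));c[200:600,532-132:800]=bb;
c[:399,:400]=cv2.resize(i,(532,399))[:,40:440]
cv2.imwrite('pics/p9.png',c)
```

```text
[0.48518518 0.09188123 0.30475869] [3.14144006e+00 2.66788170e-04 1.53352151e+00]
```

View pics/p9.png

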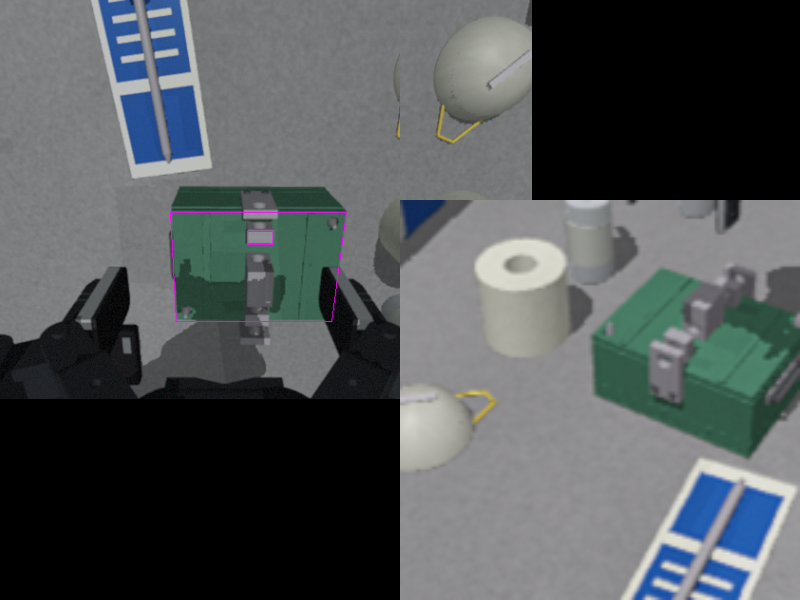

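The lid sits flat, with both pegs through and the eyes in line. Now to the rod handle.

send_rows(plan="0.03 -0.015 0 0 0 0 0.085;0.065 -0.03 0.03 0 0 -3 0.085;0.1 -0.045 0.06 0 0 -6.3 0.085;0.135 -0.06 0.09 0 0 -6.3 0.085;0.165 -0.075 0.12 0 0 -6.3 0.085;0.19 -0.0956 0.15 0 0 -6.3 0.085;0.2113 -0.0956 0.165 0 0 -6.3 0.085;0.2113 -0.0956 0.165 0 0 -6.3 0.085;0.2113 -0.0956 0.165 0 0 -6.3 0.085;0.2113 -0.0956 0.165 0 0 -6.3 0.085")

```text
clock: 28.62
position: [0.3979, 0.3061, 0.1397]
tool_rot: [-3.141, 0.001, 1.643]
force: [0.4, -0.0, -0.1]
grip_width: 0.0849
finger_force: 0.0
```

Run:
```python
from h import *
import pickle
s=observe();w=imaging.grab_frame("wrist");pickle.dump((w,s),open('f10.pkl','wb'))
c=w['color'].astype(int);m=((c[...,0]>120)&(c[...,1]<75)&(c[...,2]<75)).astype(np.uint8)
n,l,st,ce=cv2.connectedComponentsWithStats(m);k=1+st[1:,4].argmax();print(st[k],ce[k])
r=cv2.minAreaRect(np.argwhere(l==k)[:,::-1].astype(np.float32));print(r)
b=cv2.boxPoints(r);P=np.array([hit(w,u,.026,s) for u in b]);print(P.round(4))
d=R.from_euler('xyz',s['tool_rot']).inv().apply(P-s['position']);print(d.round(4),d.mean(0).round(4));print(s['position'],s['tool_rot'])
```

```text
[ 255  165   31   73 2103] [269.99904898 200.35187827]
((270.0, 201.0), (72.0, 30.0), 90.0)
[[0.3792 0.3361 0.026 ]
 [0.401  0.3376 0.026 ]
 [0.4055 0.2809 0.026 ]
 [0.3822 0.2792 0.026 ]]
[[ 0.0313 -0.0164  0.1137]
 [ 0.0313  0.0054  0.1137]
 [-0.0256  0.0058  0.1137]
 [-0.0256 -0.0176  0.1138]] [ 0.0028 -0.0057  0.1137]
[0.39789943 0.30611299 0.13972221] [-3.14110229e+00  9.27534861e-04  1.64287949e+00]
```

send_rows(plan="0.003 -0.0055 0.03 0 0 0 0.07;0.003 -0.0055 0.065 0 0 0 0.07;0.003 -0.0055 0.1 0 0 0 0.07;0.003 -0.0055 0.122 0 0 0 0.07;0.003 -0.0055 0.132 0 0 0 0.07;0.003 -0.0055 0.133 0 0 0 0.07;0.003 -0.0055 0.133 0 0 0 0.07;0.003 -0.0055 0.133 0 0 0 0.01;0.003 -0.0055 0.133 0 0 0 0.01;0.003 -0.0055 0.133 0 0 0 0.01", grip_force=80)

```text
clock: 29.5
position: [0.3924, 0.3099, 0.0081]
tool_rot: [3.14, -0.001, 1.643]
force: [-0.7, 0.5, 0.5]
grip_width: 0.0343
finger_force: 0.0
```

send_rows(plan="0 0 0 0 0 0 0.01;0 0 0 0 0 0 0.01;0 0 0 0 0 0 0.01;0 0 0 0 0 0 0.01;0 0 0 0 0 0 0.01")

```text
clock: 29.92
position: [0.3922, 0.31, 0.0077]
tool_rot: [3.14, -0.001, 1.643]
force: [-0.2, -0.5, 11.6]
grip_width: 0.0225
finger_force: 78.9
```

send_rows(plan="0 0 -0.02 0 0 0 0.01;0 0 -0.05 0 0 0 0.01;0 0 -0.08 0 -0.8 0 0.01;0 0.02 -0.1 0 -1.73 0 0.01;0 0.05 -0.1 0 -1.73 2 0.01;0 0.085 -0.1 0 -1.73 4 0.01;-0.0026 0.12 -0.0873 0 -1.73 6.3 0.01;-0.0026 0.1407 -0.0873 0 -1.73 6.3 0.01;-0.0026 0.1407 -0.0873 0 -1.73 6.3 0.01;-0.0026 0.1407 -0.0873 0 -1.73 6.3 0.01")

```text
clock: 30.75
position: [0.5327, 0.3166, 0.0938]
tool_rot: [3.14, 0.03, 1.532]
force: [-0.6, -0.2, -0.4]
grip_width: 0.0225
finger_force: 78.9
```

send_rows(plan="0 0 0 0 0 0 0.01;0 0 0 0 0 0 0.01")

```text
clock: 30.92
position: [0.5314, 0.3174, 0.0944]
tool_rot: [3.14, 0.03, 1.534]
force: [-0.3, 0.6, -1.5]
grip_width: 0.0222
finger_force: 78.9
```

Run:
```python
from h import *
import pickle
s=observe();w=imaging.grab_frame("wrist");a=imaging.grab_frame("scene");b=imaging.grab_frame("side");pickle.dump((w,s,a,b),open('f11.pkl','wb'))
print(s['position'],s['tool_rot'],s['moment'])
ax=lambda L:R.from_euler('z',-.038).apply(np.array(L))+[.5192,-.0382,0]
# desired shaft outline line: axis from tip y to handle
L1=ax([[0,.088,.102],[0,.33,.102]])
tip=[ax([[-.006,.13,.102],[.006,.13,.102]]),ax([[0,.13,.096],[0,.13,.108]])]
crop(b,(190,190,330,330),2.8,'s11',[L1]+tip); crop(a,(250,180,390,250),2.8,'a11',[L1]+tip)
crop(w,(180,220,380,420),2,'ww11',[L1]+tip,s)
i=cv2.imread('pics/s11.png');j=cv2.imread('pics/a11.png');k=cv2.imread('pics/ww11.png')
c=np.zeros((600,800,3),np.uint8);c[:392,:392]=i;c[:196,400:792]=j;c[200:600,400:800]=k;cv2.imwrite('pics/p11.png',c)
```

```text
[0.53136666 0.31738129 0.09439551] [3.14033689 0.03000218 1.53420444] [ 0.17341019  0.00628003 -0.05193622]
```

View pics/p11.png

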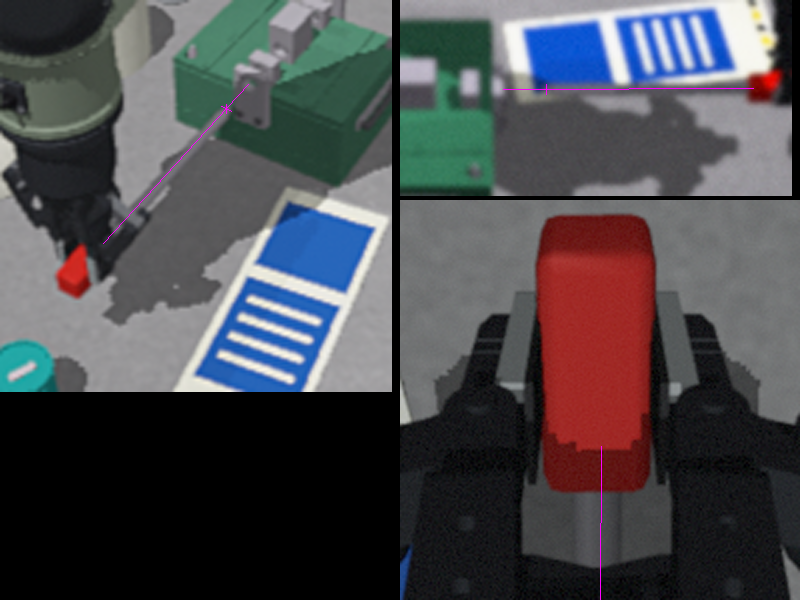

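send_rows(plan="-0.005 0.0012 0 0 0 0 0.01;-0.015 0.0012 0.0004 0 0 0 0.01;-0.025 0.0012 0.0007 0 0 0 0.01;-0.033 0.0012 0.001 0 0 0 0.01;-0.04 0.0012 0.0012 0 0 0 0.01;-0.045 0.0012 0.0013 0 0 0 0.01;-0.05 0.0012 0.0015 0 0 0 0.01;-0.055 0.0012 0.0016 0 0 0 0.01;-0.06 0.0012 0.0018 0 0 0 0.01;-0.06 0.0012 0.0018 0 0 0 0.01")

```text
clock: 31.9
position: [0.5312, 0.256, 0.0941]
tool_rot: [3.14, 0.031, 1.533]
force: [0.5, -0.5, -1.9]
grip_width: 0.0223
finger_force: 78.9
```

Run:
```python
from h import *
import pickle
s=observe();a=imaging.grab_frame("scene");b=imaging.grab_frame("side");pickle.dump((s,a,b),open('f12.pkl','wb'))
print(s['position'],s['tool_rot'],s['moment'])
crop(b,(220,170,320,270),4,'s12'); crop(a,(245,180,345,230),4,'a12')
i=cv2.imread('pics/s12.png');j=cv2.imread('pics/a12.png')
c=np.zeros((400,800,3),np.uint8);c[:400,:400]=i;c[:200,400:800]=j;cv2.imwrite('pics/p12.png',c)
```

```text
[0.53121127 0.25598302 0.09409986] [3.14011744 0.03066817 1.53257201] [ 0.02972142  0.07438474 -0.12358319]
```

View pics/p12.png

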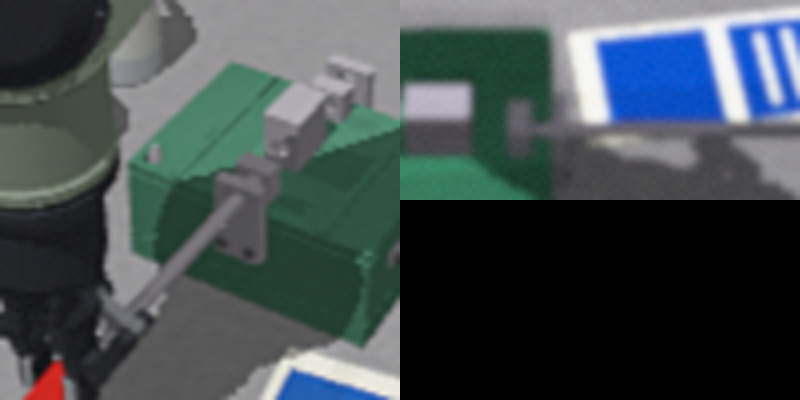

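The tip is inside the near lug eye with no contact force, so I continue in stages.

send_rows(plan="-0.005 -0.0005 0.0001 0 0 0 0.01;-0.01 -0.0005 0.0003 0 0 0 0.01;-0.016 -0.0005 0.0005 0 0 0 0.01;-0.022 -0.0005 0.0007 0 0 0 0.01;-0.028 -0.0005 0.0009 0 0 0 0.01;-0.034 -0.0005 0.001 0 0 0 0.01;-0.04 -0.0005 0.0012 0 0 0 0.01;-0.04 -0.0005 0.0012 0 0 0 0.01")

```text
clock: 32.67
position: [0.5293, 0.2155, 0.0942]
tool_rot: [3.14, 0.031, 1.532]
force: [-0.2, -0.0, -0.2]
grip_width: 0.0222
finger_force: 78.9
```

send_rows(plan="-0.005 0 0.0001 0 0 0 0.01;-0.01 0 0.0003 0 0 0 0.01;-0.016 0 0.0005 0 0 0 0.01;-0.022 0 0.0007 0 0 0 0.01;-0.028 0 0.0009 0 0 0 0.01;-0.034 0 0.001 0 0 0 0.01;-0.04 0 0.0012 0 0 0 0.01;-0.04 0 0.0012 0 0 0 0.01")

```text
clock: 33.33
position: [0.5278, 0.1755, 0.0942]
tool_rot: [3.14, 0.031, 1.532]
force: [0.8, -0.3, -1.3]
grip_width: 0.0221
finger_force: 78.9
```

send_rows(plan="-0.005 0 0.0001 0 0 0 0.01;-0.01 0 0.0003 0 0 0 0.01;-0.016 0 0.0005 0 0 0 0.01;-0.022 0 0.0007 0 0 0 0.01;-0.028 0 0.0009 0 0 0 0.01;-0.034 0 0.001 0 0 0 0.01;-0.04 0 0.0012 0 0 0 0.01;-0.04 0 0.0012 0 0 0 0.01")

```text
clock: 34.0
position: [0.5262, 0.1355, 0.0942]
tool_rot: [3.14, 0.031, 1.532]
force: [-1.2, 0.5, -0.9]
grip_width: 0.0221
finger_force: 78.9
```

send_rows(plan="-0.005 0 0.0001 0 0 0 0.01;-0.01 0 0.0003 0 0 0 0.01;-0.016 0 0.0005 0 0 0 0.01;-0.022 0 0.0007 0 0 0 0.01;-0.028 0 0.0009 0 0 0 0.01;-0.034 0 0.001 0 0 0 0.01;-0.04 0 0.0012 0 0 0 0.01;-0.04 0 0.0012 0 0 0 0.01")

```text
clock: 34.67
position: [0.5246, 0.0956, 0.0941]
tool_rot: [3.14, 0.031, 1.532]
force: [-1.0, -0.2, -1.5]
grip_width: 0.0221
finger_force: 78.9
```

send_rows(plan="-0.003 0 0 0 0 0 0.01;-0.006 0 0.0001 0 0 0 0.01;-0.009 0 0.0002 0 0 0 0.01;-0.011 0 0.0003 0 0 0 0.01;-0.011 0 0.0003 0 0 0 0.01")

```text
clock: 35.08
position: [0.5243, 0.0857, 0.0942]
tool_rot: [3.14, 0.03, 1.533]
force: [-0.9, -0.5, -0.5]
grip_width: 0.0225
finger_force: 78.9
```

send_rows(plan="-0.0015 0 0 0 0 0 0.01;-0.003 0 0 0 0 0 0.01;-0.003 0 0 0 0 0 0.01")

```text
clock: 35.33
position: [0.5242, 0.0829, 0.0943]
tool_rot: [3.14, 0.03, 1.533]
force: [-0.5, -1.0, -1.5]
grip_width: 0.0222
finger_force: 78.9
```

send_rows(plan="-0.0015 0 0 0 0 0 0.01;-0.003 0 0 0 0 0 0.01;-0.003 0 0 0 0 0 0.01")

```text
clock: 35.58
position: [0.5241, 0.0816, 0.0944]
tool_rot: [3.14, 0.028, 1.534]
force: [-1.0, 8.9, -3.5]
grip_width: 0.0221
finger_force: 78.8
```

send_rows(plan="-0.0015 0 0 0 0 0 0.01;-0.002 0 0 0 0 0 0.01;-0.002 0 0 0 0 0 0.01")

```text
clock: 35.83
position: [0.5241, 0.0815, 0.0944]
tool_rot: [3.139, 0.026, 1.536]
force: [-2.3, 19.4, -4.5]
grip_width: 0.022
finger_force: 78.6
```

The shoulder is against the lug, with firm contact along the axis. Easing off and releasing.

send_rows(plan="0.0015 0 0 0 0 0 0.01;0.0015 0 0 0 0 0 0.035;0.0015 0 0 0 0 0 0.06;0.0015 0 0 0 0 0 0.06;0.0015 0 0 0 0 0 0.06;0.0015 0 -0.02 0 0 0 0.06;0.0015 0 -0.05 0 0 0 0.07;0.0015 0 -0.085 0 0 0 0.085;0.0015 0 -0.12 0 0 0 0.085;0.0015 0 -0.15 0 1.73 0 0.085")

```text
clock: 36.67
position: [0.524, 0.0851, 0.2466]
tool_rot: [3.139, -0.0, 1.535]
force: [1.3, 1.3, 0.6]
grip_width: 0.0852
finger_force: 0.0
```

send_rows(plan="0.03 0 -0.03 0 0 0 0.085;0.03 0 -0.05 0 0 0 0.085;0.03 0 -0.05 0 0 0 0.085;0.03 0 -0.05 0 0 0 0.085")

```text
clock: 37.0
position: [0.5253, 0.114, 0.2951]
tool_rot: [3.138, -0.0, 1.533]
force: [-0.5, -0.3, -0.7]
grip_width: 0.0852
finger_force: 0.0
```

Run:
```python
from h import *
s=observe();w=imaging.grab_frame("wrist");a=imaging.grab_frame("scene");b=imaging.grab_frame("side")
c=np.zeros((600,800,3),np.uint8)
c[:300,:400]=cv2.resize(w['color'][60:360,80:480],(400,300));c[:300,400:]=cv2.resize(b['color'][155:290,200:380],(400,300));c[300:]=cv2.resize(a['color'][150:300,60:460],(800,300))
cv2.imwrite('pics/p13.png',c[:,:,::-1])
for n,y in (('shoulder',.088),('tip',-.110)): print(n,proj(w,R.from_euler('z',-.038).apply([0,y,.1])+[.5192,-.0382,0],s)-[80,60])
```

```text
shoulder [[196.60078455 180.13081231]]
tip [[196.60400311 329.65136771]]
```

View pics/p13.png

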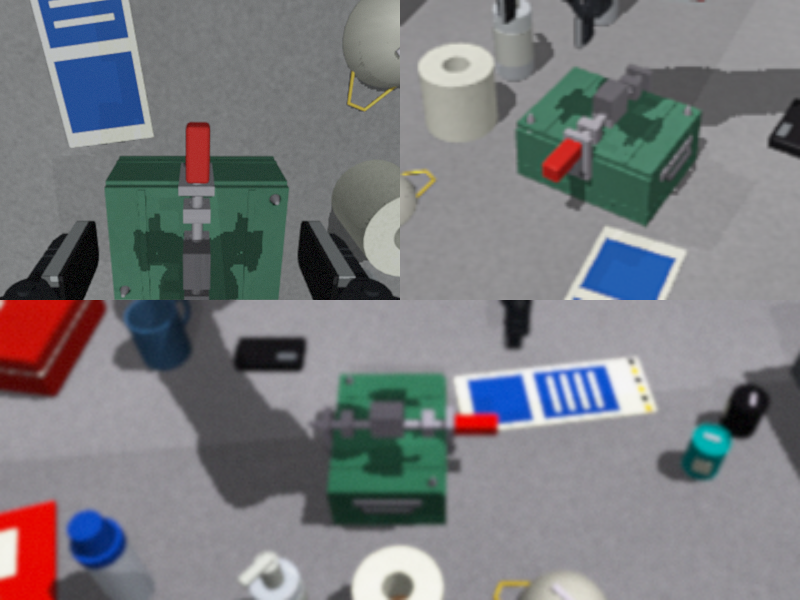

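The handle is up against the lug at (475,424), the tip shows beyond the far lug at (320,425), and the lid is flat with both pegs through. The bystanders have not moved and no tins are left on the table.

```bash
python3 -c "
from workcell import bot
print(bot.job_done())"
```

```text
the job is handed in; nothing more can be done
None
```

The job is handed in after about 37 s of the 208 s allowed: three tins (yellow, orange, green; no blue tin was on the table) are in the chest, the lid sits flat on both pegs, the rod is fully home with its handle against the lug, and the robot is touching nothing.

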